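# Fasten the portafilter rest with its thumbscrew

## Task

Slide the steel portafilter rest gently all the way home in the tamping stand so the two holes line up, then put the thumbscrew from the wooden block down through both, feeling with a light touch for the hidden slot by turning it clockwise until it drops and its collar sits down on the rest. Then turn it on clockwise to its stop, so the wing lies straight across the rest, and let go. Force nothing, and leave everything else on the counter where it is.

Things in the scene. Friction and masses are not known exactly. Their poses are not given: they have to be found in the camera images.
- stand: Tamping stand fixed to the counter, dark steel, silver deck. Origin at counter level under its screw hole; reaches x -90 to +60, y -40 to +40 mm of it; z up. Channel along x on top, open at -x: deck 34 mm up, 48 mm between side walls, lips 42.5 to 45.5 mm up that leave 40 mm open above, end wall with inner face at x = +45 mm, 45.5 mm high.
- stand_hole (a point): Centre of the stand's 16 mm screw hole (2 mm chamfer) at the deck surface, 34 mm above the counter; deck 12 mm thick; axes as stand.
- socket (a point): Fixed point on the hole's axis at the top of a hidden brass turning socket, 21 mm above the counter; axes as stand. Its slot, 6 mm wide, 9 mm deep, starts anywhere from 18 to 58 degrees clockwise (from above) of the stand's x axis (not reported). Driving it takes about 0.04 N m; hard stop at 83 degrees clockwise. A blade in it has about 10 degrees of play each way.
- rest: Loose steel portafilter rest, about 0.3 kg: plate 6 mm thick, 46 mm wide, x -90 to +45 mm, lying in the stand's channel, pulled 20 to 45 mm out towards -x. Origin on its hole's axis at the plate's underside; x, z as the stand's. Fully home, its +x end meets the end wall and the two holes coincide. Slides with little friction.
- rest_lip (a point): Outer (-x) face of the rest's upright lip, middle, 17 mm above the plate's underside (51 mm above the counter): a place to push. The lip stands at x -98 to -90 mm of rest, 46 mm wide, 34 mm tall from the plate's underside, a 10 mm horn on top at each side. Axes as rest.
- rest_hole (a point): Centre of the rest's 16 mm hole (2 mm chamfer) at the plate's top face, 40 mm above the counter; axes as rest.
- thumbscrew: Loose quarter-turn thumbscrew, 60 g, upright in the block. Origin at its blade's tip, z up the screw, x along blade and wing. From the tip up: blade 4 mm thick (y), 8 mm wide to 3 mm, 12 mm wide to 7 mm; brass shank 14 mm across to 26.5 mm; collar 29 mm across to 31 mm; flat black wing 30 mm (x) by 8 mm (y) to 57 mm. A half turn makes no difference.
- wing_top (a point): Centre of the wing's top edge, 57 mm above the thumbscrew's tip; axes as thumbscrew. With the blade perched across the slot the tip is 21 mm above the counter; dropped in, collar on the rest, 13.5 mm.
- block: Wooden block fixed to the counter, 60 x 60 x 35 mm, hole 17 mm across and 30 mm deep in the middle of its top; the thumbscrew stands in it, collar on the top face, tip 8.5 mm above the counter. Origin under its centre at counter level.
- canister: Bystander: glass storage canister, 96 mm across, 150 mm tall. Origin at the centre of its underside.
- lid: Bystander: red silicone lid, disc 84 mm across, 20 mm tall with its stub. Origin at the centre of its underside.
- grinder_knob: Bystander: turned wooden grinder knob, 38 mm across, 40 mm tall. Origin at the centre of its underside.
- jug: Bystander: steel milk jug, 92 mm across plus side handle, 100 mm tall. Origin at the centre of its underside.
- cup: Bystander: white ceramic cup, 76 mm across, 65 mm tall. Origin at the centre of its underside.
- tamper: Bystander: dark wooden tamper, 58 mm across, 88 mm tall. Origin at the centre of its underside.
- sieve: Bystander: small steel sieve, 72 mm across, 26 mm tall, with a thin wooden handle along its +x to 125 mm out. Origin at the centre of its underside.
There are look-alikes about, which are no part of the job. Of the things shaped like the thumbscrew, the brass one is meant.

How it is judged:
On the way, in this order (a step that is already met when the one before it is completed fails the run):
1. the rest is fully home and its hole lies over the stand's hole (x of rest in the frame of stand above -0.002 m and horizontal distance between rest_hole and stand_hole below 0.0025 m), for 0.2 s.
2. the thumbscrew is through both holes with its blade in the socket's slot (all of step 1 and z of thumbscrew in the frame of stand below 0.0155 m and horizontal distance between thumbscrew and stand_hole below 0.004 m and angle between thumbscrew's own z axis and vertical below 0.12 rad), for 0.1 s.
At the end, for the whole second after the job is handed in: Rest home within 2 mm, holes within 2.5 mm of one another; thumbscrew upright (7 degrees) through both, blade in the slot (tip under 15.5 mm above the counter, within 4 mm of the hole axis), wing straight across the stand within 17 degrees; all at rest and released (all of step 2 and angle between the x axis of thumbscrew and the y axis of stand, either way round below 0.3 rad and linear speed of each of thumbscrew, rest below 0.02 m/s); the robot touches nothing.
It fails at once if the rest is rammed against the stand with more than 40 N (contact force between rest and stand above 40 N).
It fails at once if the thumbscrew is forced against the stand or its socket with more than 40 N (contact force between thumbscrew and stand above 40 N).
It fails at once if the thumbscrew is forced against the rest with more than 40 N (contact force between thumbscrew and rest above 40 N).
It fails at once if a bystander is moved more than 25 mm or tipped (distance of any of canister, lid, grinder_knob, jug, cup, tamper, sieve from where it was at the start of the episode above 0.025 m or angle between any of canister, lid, grinder_knob, jug, cup, tamper, sieve's own z axis and vertical above 0.35 rad).
It also fails if it takes over 72 s, if anything falls off the work surface, if the arm or the gripper's body presses on something with over 40 N, if the wrist force passes 120 N, or if a joint passes its speed limit or range.

## Robot

A 7-joint arm with a two-finger parallel gripper is mounted at the origin on the work surface. World frame = base frame: x ahead of the robot, y to its left, z up, the work surface at z = 0. Lengths are in m, angles in rad, forces in N, time in s.
With the tool pointing down it reaches from about 0.4 to 0.85 m from the base axis. Payload 10.4 kg.
Tool frame: the origin (TCP) lies midway between the tips of the shut fingers; the grasp point (between the pads) lies 19 mm behind it; z points along the fingers, y is the line along which they close (so a half turn about z gives the same grasp; the last joint's range is limited). The gripper opens to 85 mm and grips with 20 to 120 N. Pads are 22 mm wide; open, the fingers measure 114 mm over their backs; the gripper's body (76 mm by 85 mm) begins 54 mm behind the grasp point. The pads swing forward as they close: fully open they stand 13 mm farther back than shut.
Start: joints at [1.302, 0.332, -0.065, 1.46, 0.022, 1.35, -0.088], TCP at [0.152, -0.606, 0.231] pointing down, gripper open.
Joint ranges: [-2.6, 2.6], [-0.5, 2.12], [-1.47, 1.34], [0.16, 2.42], [-1.27, 4.41], [0.06, 2.06], [-2.6, 2.6]. Speed limits (rad/s): [2.22, 2.22, 2.79, 2.79, 3.14, 3.14, 3.14].

## Interface

Orientations are given as a rotation vector (axis times angle).
In Python, from cell import bot gives the robot as it stands.
- The arm moves only by the tool jog_arm, never from a script. Its argument "deltas" is a list of rows, each a list of 3 entries, a list of its own where there are three numbers: the turn, a rotation vector about the world's x, y, z in degrees, then the shift along the world's x, y, z in mm, then the opening, from 0 (shut) to 1 (fully open). In form: [[[rx, ry, rz], [tx, ty, tz], grip], ...]. A call has 1 to 8 rows; each row shifts and turns the commanded pose from where the row before left it; what a row does not reach is not made up. A row lasts 1/10 s, in which the tool goes at most 50 mm and 8.59 degrees, less where a joint would pass 70% of its speed; a pose out of reach is approached as far as the arm can. A call with a gripper value outside its range is refused whole. The fingers move at their own pace and stop on an object; the grip force is fixed at half the most. Time passes only in rows, so rows that do not move let the fingers close. It gives the time, the measured TCP pose, the force, the opening and the grip force at its end, in the units of the state.
- bot.sense(): the state, without advancing time (a new reading comes with each control period).
- bot.read_camera(name): name is "side" or "top"; returns the picture (400x640x3 uint8, red, green, blue); there is no depth.
- bot.camera_model(name): a dict with "camera_matrix" (3x3 intrinsics, pixels), "R" (3x3) and "t" (3): a world point X has camera coordinates R X + t. Camera axes: x right, y down, z forward; pixel columns grow to the right and rows downward; lengths in m; the calibration is good to about 2 mm. A picture is of the moment at which its call begins. camera_model takes no time and is no camera call.
- bot.job_done(): hands the job in; it is judged then, once.
Trained networks look in the newest picture that a camera, given by its name, has taken for a name from the list of things; names that differ only in an ending like _2 or _b are one class to them, and where a whole thing is asked for, a point or a joint stands for the part that bears it (a point fixed in the world has none). Each returns a list of dicts, best first, with "conf" (0 to 1); they miss things now and then, are a little off and sometimes report something else, mostly with a low value. They report only what shows in the picture. A call takes as long as a camera call. They do not tell look-alikes from the thing itself.
- bot.search_frame(camera, target): "at" ([row, column] in pixels, amid what is visible of it).
The state is a dict: "time_s": time; "q": joint angles; "qvel": joint speeds; "effort": joint torques, N m; "eef_pos": TCP position; "ee_rot": TCP orientation; "contact_force": force on the tool from outside, world axes, zero at the start; "moment": the same for the moment, N m; "opening": opening from 0.0 (shut) to 1.0 (fully open); "finger_force": force on a finger pad.
Only numpy, scipy, OpenCV 4.12 (cv2) and the standard library are available. Lean on these libraries where they do the work, as an engineer would, in place of code of your own. Each camera call takes 0.05 s, during which the arm holds its last target. There are 200 camera calls.

## Working session

There is one attempt and no reset: what is moved stays moved. The work goes in short steps, Python scripts to look and compute and a tool call to move; the robot and the scene stay as the last step left them, time stands still between calls to the robot, and variables do not carry over. Pictures are saved under pics/ and viewed, at most 10 in all, crops included, and the job is handed in when it is done.

Besides the shell and the picture viewer there is one more tool, called after "Emit:" as name(argument=value, ...) on one line, values as JSON. jog_arm: Moves the arm, as the interface text tells. Its arguments: {"type":"object","properties":{"deltas":{"type":"array","items":{"type":"array"}}},"required":["deltas"]}

```bash
ls; mkdir -p pics; python3 - <<'E'
from cell import bot
import cv2,numpy as np
for n in("side","top"):
    im=bot.read_camera(n); cv2.imwrite(f"pics/{n}0.png",cv2.cvtColor(im,cv2.COLOR_RGB2BGR))
    m=bot.camera_model(n); print(n,m["camera_matrix"],m["R"],m["t"])
    for t in("stand","rest","rest_lip","rest_hole","stand_hole","thumbscrew","wing_top","block"):
        print(t,[(d["conf"],d["at"]) for d in bot.search_frame(n,t)][:4])
s=bot.sense(); print(s)
E
```

```text
pics
side [[381.3905267    0.         320.14252911]
 [  0.         381.3905267  199.93489673]
 [  0.           0.           1.        ]] [[-0.99331987 -0.11504114 -0.00900956]
 [-0.05902283  0.57361502 -0.81699578]
 [ 0.09915614 -0.81100638 -0.57657325]] [0.54517168 0.08157422 1.10116533]
stand [(0.88, [183.8, 300.7])]
rest [(0.66, [179.5, 327.2])]
rest_lip [(0.9, [179.5, 326.7]), (0.68, [281.6, 280.9]), (0.44, [249.7, 345.1])]
rest_hole [(0.74, [177.6, 326.0])]
stand_hole [(0.79, [182.5, 298.3])]
thumbscrew [(0.58, [262.6, 376.1]), (0.48, [278.7, 342.9]), (0.31, [182.7, 299.9])]
wing_top [(0.63, [250.7, 342.3]), (0.53, [278.4, 342.1]), (0.51, [262.4, 376.3]), (0.44, [243.1, 314.3])]
block [(0.91, [256.7, 344.5])]
top [[374.47976578   0.         316.89791526]
 [  0.         374.47976578 202.22194511]
 [  0.           0.           1.        ]] [[-0.027014   -0.99952242 -0.01500617]
 [-0.99165655  0.02868821 -0.12567526]
 [ 0.12604574  0.01148597 -0.99195793]] [0.03676036 0.55441922 1.09555907]
stand [(0.76, [169.4, 370.3])]
rest [(0.69, [197.1, 370.6])]
rest_lip [(0.88, [200.3, 373.0]
[... 334 characters left out ...]
 'q': array([ 1.30242809,  0.33220158, -0.06467878,  1.46008353,  0.02160591,
        1.3499234 , -0.08851234]), 'qvel': array([ 1.12322508e-03,  2.52804653e-03,  5.39058462e-07, -1.46379433e-03,
       -1.67483897e-03, -1.72468127e-04,  8.97668138e-04]), 'effort': array([-3.61177736e-04, -6.25230789e+01,  4.87902830e-02, -3.91836727e+01,
        1.64264609e-02,  1.61065538e-03,  4.16969840e-05]), 'eef_pos': array([ 0.15207171, -0.60623866,  0.23134436]), 'ee_rot': array([3.11783141e+00, 3.85027540e-01, 2.42899886e-05]), 'contact_force': array([-0.57539276, -0.26211016, -0.84353253]), 'moment': array([ 0.01081702,  0.0429349 , -0.0444394 ]), 'finger_force': 0.0, 'opening': 1.000396812492507}
```

View pics/side0.png

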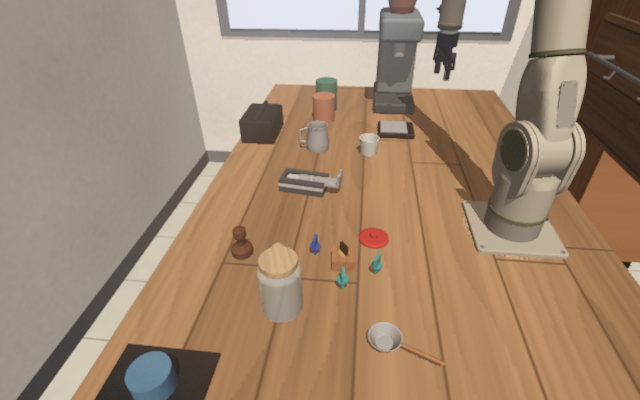

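View pics/top0.png

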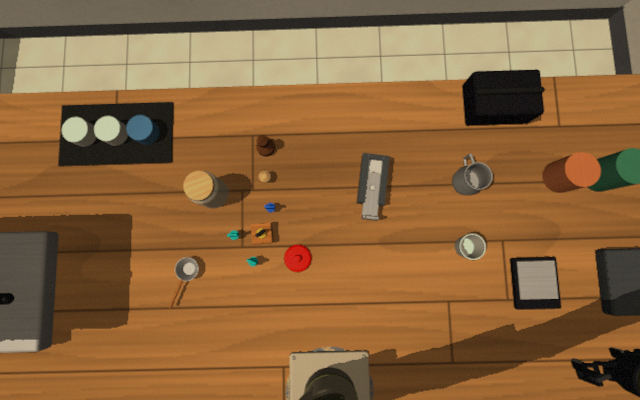

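The side picture shows the stand at (row 183, col 305), its lip at (178, 338), and the block with the brass, black-winged screw at (255, 343); the teal and blue ones are look-alikes. The top picture shows the stand at (180, 375), its lip at (213, 371), and the block at (233, 262). I'll enlarge these.

```bash
python3 - <<'E'
import cv2,numpy as np
a=cv2.imread("pics/side0.png");b=cv2.imread("pics/top0.png")
def c(im,r,cc,h,w): return cv2.resize(im[r:r+h,cc:cc+w],(400,300),interpolation=cv2.INTER_CUBIC)
cv2.imwrite("pics/m0.png",np.vstack([np.hstack([c(a,155,270,60,80),c(b,150,335,72,96)]),np.hstack([c(a,230,320,45,60),c(b,215,235,36,48)])]))
E
```

```text
(no output)
```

View pics/m0.png

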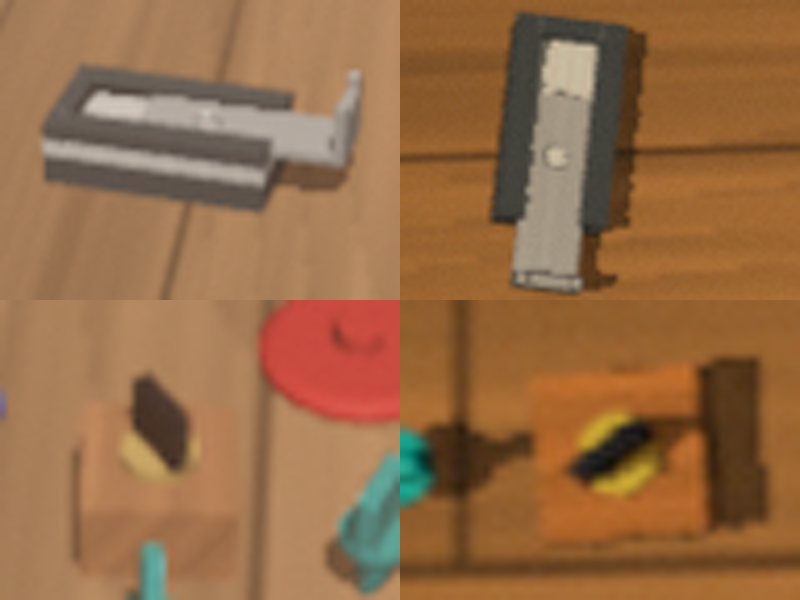

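The enlargement shows clean stand rim corners, the rest hole at top (row 187.7, col 372.4), the block's top corners, and the wing running diagonally. I'll fit poses to these.

```bash
cat > geo.py <<'E'
from cell import bot
import numpy as np
from scipy.optimize import least_squares
def proj(n,X):
    m=bot.camera_model(n); c=(np.atleast_2d(X)@m["R"].T+m["t"])@m["camera_matrix"].T
    return c[:,:2]/c[:,2:]
def ray(n,uv,z):
    m=bot.camera_model(n); C=-m["R"].T@m["t"]; d=m["R"].T@np.linalg.solve(m["camera_matrix"],[uv[0],uv[1],1.])
    return C+d*(z-C[2])/d[2]
def place(p,L):
    c,s=np.cos(p[2]),np.sin(p[2]); L=np.atleast_2d(L)
    return np.c_[p[0]+c*L[:,0]-s*L[:,1],p[1]+s*L[:,0]+c*L[:,1],L[:,2]]
def crop(pts,c,r,s): return np.array([c,r])+np.array(pts,float)/s
def fit(obs,p0):
    f=lambda p:np.concatenate([(proj(n,place(p,L))-uv).ravel() for n,L,uv in obs])
    r=least_squares(f,p0); return r.x,r.fun.reshape(-1,2).round(1)
E
python3 - <<'E'
from geo import *
z=.0455
S=[[.06,.04,z],[.06,-.04,z],[-.09,-.04,z],[-.09,.04,z]]
st=crop([(118,12),(230,27),(205,228),(92,220)],335,150,400/96)
ss=crop([(43,138),(82,66),(293,95),(271,142)],270,155,5)
bt=crop([(130,78),(295,65),(305,228),(138,242)],235,215,400/48)
bs=crop([(80,105),(238,108),(240,215),(80,205)],320,230,400/60)
h=.03;B=[[h,h,.035],[h,-h,.035],[-h,-h,.035],[-h,h,.035]]
Bs=[[h,-h,.035],[-h,-h,.035],[-h,h,.035],[h,h,.035]]
for nm,t,s,Lt,Ls,g in(("stand",st,ss,S,S,ray("top",st.mean(0),z)),("block",bt,bs,B,Bs,ray("top",bt.mean(0),.035))):
    for o in([("top",Lt,t)],[("side",Ls,s)],[("top",Lt,t),("side",Ls,s)]):
        p,r=fit(o,[g[0],g[1],0]);print(nm,p.round(4),np.degrees(p[2]).round(1),r.tolist())
    print(p)
ht=crop([(156,157)],335,150,400/96)[0]; hs=crop([(208,119)],270,155,5)[0]
print("resthole",ray("top",ht,.040),ray("side",hs,.040))
w=crop([(178,172),(248,125),(212,150)],235,215,400/48)
print("wing top",[ray("top",u,.0655) for u in w])
c=crop([(213,152)],235,215,400/48)[0];print("collar",ray("top",c,.0375), ray("side",crop([(160,148)],320,230,400/60)[0],.0375))
print("lip",[ray("top",u,.068) for u in crop([(113,285),(180,292)],335,150,400/96)])
E
```

```text
stand [ 0.6341 -0.154  -0.1602] -9.2 [[0.1, 0.4], [-0.5, 0.1], [-0.0, 0.6], [0.4, -1.0]]
stand [ 0.6328 -0.1475 -0.0742] -4.3 [[0.4, -1.5], [-1.0, 0.5], [0.2, -1.3], [0.3, 2.1]]
stand [ 0.6338 -0.1527 -0.1366] -7.8 [[-0.8, 0.7], [-1.4, -0.2], [0.3, 0.5], [0.7, -0.5], [0.0, -3.0], [0.0, -0.7], [0.5, -1.2], [-0.9, 2.1]]
[ 0.63378031 -0.15271019 -0.1365663 ]
block [0.4661 0.1911 0.0503] 2.9 [[-0.1, -0.2], [-0.0, -0.2], [0.0, 0.3], [0.1, 0.1]]
block [0.4653 0.1932 0.0616] 3.5 [[0.4, -0.5], [-0.2, -0.3], [0.0, 0.0], [-0.2, 0.7]]
block [0.4656 0.1919 0.0561] 3.2 [[-0.4, 0.0], [-0.3, -0.1], [-0.2, 0.4], [-0.2, 0.4], [0.4, -0.9], [-0.3, -0.6], [-0.2, -0.3], [-0.4, 0.3]]
[0.46564047 0.19190965 0.05612134]
resthole [ 0.59396271 -0.14741461  0.04      ] [ 0.5936095  -0.14538872  0.04      ]
wing top [array([0.45841511, 0.19980427, 0.0655    ]), array([0.47413906, 0.17513946, 0.0655    ]), array([0.46575719, 0.18783613, 0.0655    ])]
collar [0.46639265 0.19208935 0.0375    ] [0.46524357 0.19099382 0.0375    ]
lip [array([ 0.49982131, -0.10942444,  0.068     ]), array([ 0.49361076, -0.15586105,  0.068     ])]
```

Emit:
jog_arm(deltas=[[[0, 0, -1.43], [20, 30, 0], 0], [[0, 0, -1.43], [20, 30, 0], 0], [[0, 0, -1.43], [20, 30, 0], 0], [[0, 0, -1.43], [20, 30, 0], 0], [[0, 0, -1.43], [20, 30, 0], 0], [[0, 0, -1.43], [20, 30, 0], 0], [[0, 0, -1.43], [20, 30, 0], 0], [[0, 0, -1.43], [20, 30, 0], 0]])

```text
time_s: 1.7
eef_pos: [0.3127, -0.3649, 0.2315]
ee_rot: [3.14, 0.071, 0.0]
contact_force: [0.6, 0.3, 0.1]
opening: 0.003
finger_force: 0.0
```

Emit:
jog_arm(deltas=[[[0, 0, -1.41], [18.4, 29.8, 0], 0], [[0, 0, -1.41], [18.4, 29.8, 0], 0], [[0, 0, -1.41], [18.4, 29.8, -10], 0], [[0, 0, -1.41], [18.4, 29.8, -20], 0], [[0, 0, -1.41], [18.4, 29.8, -20], 0], [[0, 0, -1.41], [18.4, 29.8, -20], 0], [[0, 0, -1.41], [18.4, 29.8, -20], 0], [[0, 0, -1.41], [18.4, 29.8, -20], 0]])

```text
time_s: 2.5
eef_pos: [0.46, -0.1267, 0.1209]
ee_rot: [3.132, -0.238, 0.001]
contact_force: [0.8, -0.6, 0.7]
opening: 0.0
finger_force: 0.0
```

Emit:
jog_arm(deltas=[[[0, 0, 0], [0, 0, -20], 0], [[0, 0, 0], [0, 0, -20], 0], [[0, 0, 0], [0, 0, -20], 0], [[0, 0, 0], [0, 0, -16], 0], [[0, 0, 0], [0, 0, 0], 0]])

```text
time_s: 3.0
eef_pos: [0.458, -0.1275, 0.0437]
ee_rot: [-3.132, 0.236, 0.005]
contact_force: [-0.2, 1.3, -0.4]
opening: 0.005
finger_force: 0.0
```

```bash
python3 - <<'E'
from geo import *
import cv2
s=bot.sense();print(s["eef_pos"],s["contact_force"])
a=cv2.cvtColor(bot.read_camera("side"),cv2.COLOR_RGB2BGR);b=cv2.cvtColor(bot.read_camera("top"),cv2.COLOR_RGB2BGR)
cv2.imwrite("pics/s1.png",a);cv2.imwrite("pics/t1.png",b)
def c(im,r,cc,h,w): return cv2.resize(im[r:r+h,cc:cc+w],(400,400),interpolation=cv2.INTER_CUBIC)
cv2.imwrite("pics/m1.png",np.hstack([c(a,140,270,80,80),c(b,150,330,80,80)]))
E
```

```text
[ 0.45797655 -0.12745493  0.04367929] [-0.15674547  1.26783118 -0.37522687]
```

View pics/m1.png

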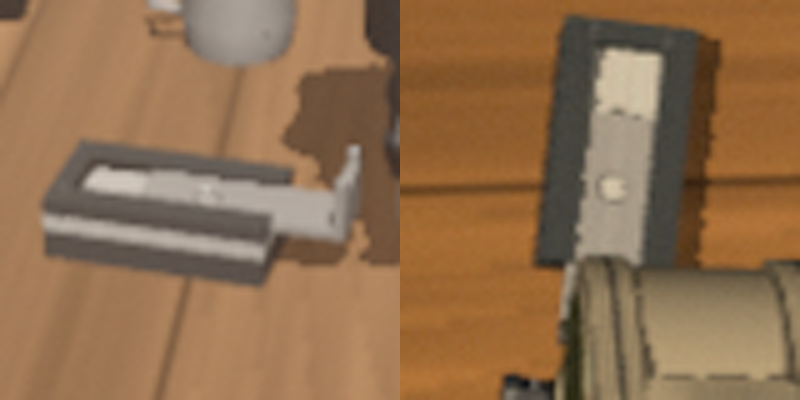

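The rest is still about 40 mm out, the shut fingers stand clear behind the lip, and the yaw is still about -8.7°. I'll push along that line.

Emit:
jog_arm(deltas=[[[0, 0, 0], [7.9, -1.2, 0], 0], [[0, 0, 0], [7.9, -1.2, 0], 0], [[0, 0, 0], [4.9, -0.75, 0], 0], [[0, 0, 0], [4.9, -0.75, 0], 0], [[0, 0, 0], [4.9, -0.75, 0], 0], [[0, 0, 0], [4.9, -0.75, 0], 0], [[0, 0, 0], [4.9, -0.75, 0], 0], [[0, 0, 0], [4.9, -0.75, 0], 0]])

```text
time_s: 3.9
eef_pos: [0.504, -0.1347, 0.0451]
ee_rot: [3.133, -0.237, -0.003]
contact_force: [-5.7, 0.3, 4.9]
opening: 0.002
finger_force: 2.6
```

Emit:
jog_arm(deltas=[[[0, 0, 0], [4, -0.6, 0], 0], [[0, 0, 0], [3, -0.45, 0], 0], [[0, 0, 0], [3, -0.45, 0], 0], [[0, 0, 0], [2, -0.3, 0], 0], [[0, 0, 0], [2, -0.3, 0], 0]])

```text
time_s: 4.4
eef_pos: [0.5187, -0.1368, 0.0452]
ee_rot: [3.133, -0.237, 0.0]
contact_force: [-1.9, 0.1, -1.3]
opening: -0.001
finger_force: 0.7
```

Emit:
jog_arm(deltas=[[[0, 0, 0], [1.5, -0.22, 0], 0], [[0, 0, 0], [1.5, -0.22, 0], 0], [[0, 0, 0], [1, -0.15, 0], 0], [[0, 0, 0], [1, -0.15, 0], 0], [[0, 0, 0], [0.7, -0.1, 0], 0]])

```text
time_s: 4.9
eef_pos: [0.5243, -0.1377, 0.0454]
ee_rot: [3.133, -0.237, 0.0]
contact_force: [-1.6, -0.0, -0.9]
opening: 0.001
finger_force: 0.8
```

Emit:
jog_arm(deltas=[[[0, 0, 0], [0.7, -0.1, 0], 0], [[0, 0, 0], [0.7, -0.1, 0], 0], [[0, 0, 0], [0.7, -0.1, 0], 0]])

```text
time_s: 5.2
eef_pos: [0.5263, -0.138, 0.0453]
ee_rot: [3.133, -0.237, -0.0]
contact_force: [-1.4, -0.2, -0.8]
opening: 0.003
finger_force: 0.7
```

Emit:
jog_arm(deltas=[[[0, 0, 0], [0.7, -0.1, 0], 0], [[0, 0, 0], [0.7, -0.1, 0], 0], [[0, 0, 0], [0.7, -0.1, 0], 0]])

```text
time_s: 5.5
eef_pos: [0.5284, -0.1383, 0.0453]
ee_rot: [3.133, -0.237, -0.0]
contact_force: [-1.5, -0.3, -1.6]
opening: -0.001
finger_force: 0.8
```

Emit:
jog_arm(deltas=[[[0, 0, 0], [0.7, -0.1, 0], 0], [[0, 0, 0], [0.7, -0.1, 0], 0], [[0, 0, 0], [0.7, -0.1, 0], 0]])

```text
time_s: 5.8
eef_pos: [0.5299, -0.1385, 0.0453]
ee_rot: [3.133, -0.237, -0.002]
contact_force: [-8.2, 1.6, 5.7]
opening: -0.002
finger_force: 4.3
```

```bash
python3 - <<'E'
from geo import *
import cv2
s=bot.sense();print(s["eef_pos"],s["contact_force"])
a=cv2.cvtColor(bot.read_camera("side"),cv2.COLOR_RGB2BGR);b=cv2.cvtColor(bot.read_camera("top"),cv2.COLOR_RGB2BGR)
def c(im,r,cc,h,w): return cv2.resize(im[r:r+h,cc:cc+w],(400,400),interpolation=cv2.INTER_CUBIC)
cv2.imwrite("pics/m2.png",np.hstack([c(a,150,270,64,64),c(b,145,340,64,64)]))
E
```

```text
[ 0.52988018 -0.13847546  0.04531855] [-8.19460744  1.5669056   5.65978031]
```

View pics/m2.png

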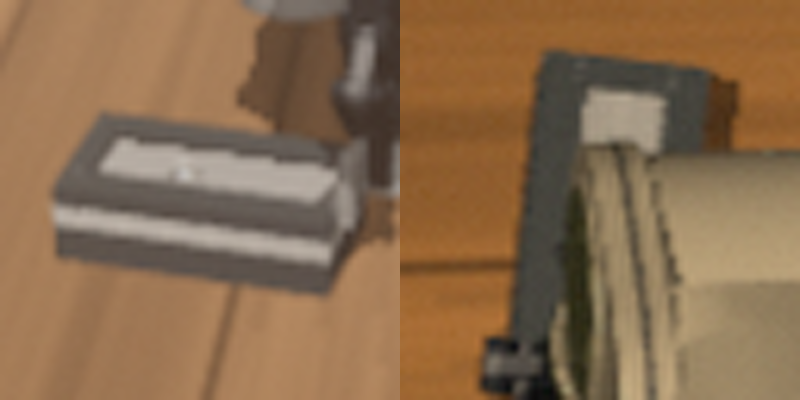

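The side view shows the lip up against the stand, the hole at side (row 177.5, col 299.6), and contact force up to 8 N: the rest is home. I'll retreat and go to the screw.

Emit:
jog_arm(deltas=[[[0, 0, 0], [-10, 1.5, 0], 0], [[0, 0, 0], [-10, 1.5, 10], 0], [[0, 0, 0], [0, 0, 40], 0.4], [[0, 0, 0], [0, 0, 40], 0.4], [[0, 0, 8.2], [-2.75, 20.4, 5], 0.4], [[0, 0, 8.2], [-2.75, 20.4, 5], 0.4], [[0, 0, 8.2], [-2.75, 20.4, 0], 0.4], [[0, 0, 8.2], [-2.75, 20.4, 0], 0.4]])

```text
time_s: 6.7
eef_pos: [0.4995, -0.0532, 0.1458]
ee_rot: [3.069, 0.666, 0.003]
contact_force: [0.3, 0.3, -1.0]
opening: 0.398
finger_force: 0.0
```

Emit:
jog_arm(deltas=[[[0, 0, 8.2], [-2.75, 20.4, 0], 0.4], [[0, 0, 8.2], [-2.75, 20.4, 0], 0.4], [[0, 0, 8.2], [-2.75, 20.4, 0], 0.4], [[0, 0, 8.2], [-2.75, 20.4, 0], 0.4], [[0, 0, 8.2], [-2.75, 20.4, 0], 0.4], [[0, 0, 8.2], [-2.75, 20.4, 0], 0.4], [[0, 0, 8.2], [-2.75, 20.4, 0], 0.4], [[0, 0, 8.2], [-2.75, 20.4, 0], 0.4]])

```text
time_s: 7.5
eef_pos: [0.4773, 0.11, 0.1456]
ee_rot: [2.219, 2.222, 0.001]
contact_force: [0.1, -0.5, -1.0]
opening: 0.396
finger_force: 0.0
```

```bash
python3 - <<'E'
from geo import *
import cv2
from scipy.spatial.transform import Rotation as R
s=bot.sense();print(s["eef_pos"],s["contact_force"],s["q"].round(2),s["opening"]); M=R.from_rotvec(s["ee_rot"]).as_matrix();print(M.round(3),np.degrees(np.arctan2(M[1,0],M[0,0])))
a=cv2.cvtColor(bot.read_camera("side"),cv2.COLOR_RGB2BGR);b=cv2.cvtColor(bot.read_camera("top"),cv2.COLOR_RGB2BGR)
cv2.imwrite("pics/s3.png",a);cv2.imwrite("pics/t3.png",b)
def c(im,r,cc,h,w,x,y): return cv2.resize(im[r:r+h,cc:cc+w],(x,y),interpolation=cv2.INTER_CUBIC)
cv2.imwrite("pics/m3.png",np.vstack([np.hstack([c(a,150,270,48,64,400,300),c(b,148,340,48,64,400,300)]),np.hstack([c(a,190,300,75,100,400,300),c(b,195,220,60,80,400,300)])]))
E
```

```text
[0.47733697 0.10998929 0.14555624] [ 0.14961429 -0.5310554  -1.00233897] [ 0.52  0.2  -0.91  1.88  0.18  1.14 -0.46] 0.3955852635236017
[[-0.002  1.     0.002]
 [ 1.     0.002 -0.   ]
 [-0.     0.002 -1.   ]] 90.10114088615856
```

View pics/m3.png

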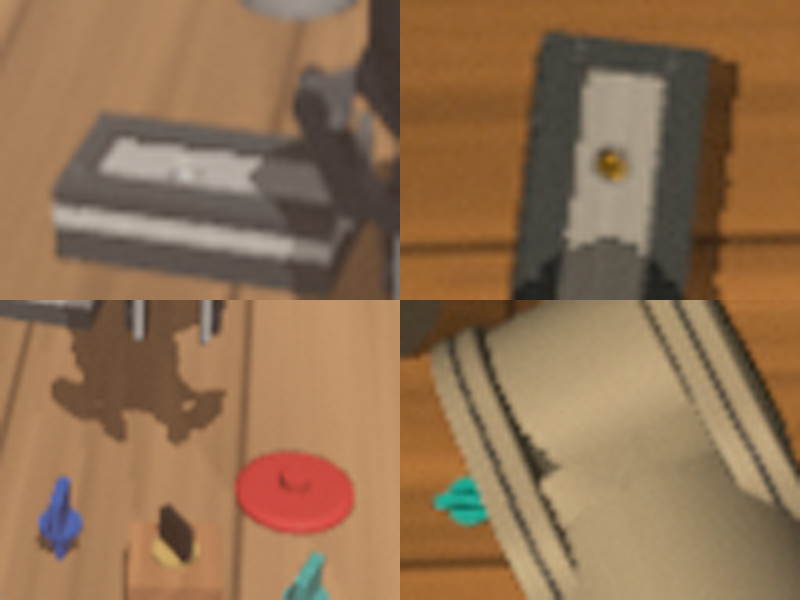

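The top picture shows brass through the hole at (row 174.1, col 373.8), so the two holes coincide. The side picture has the hole at (177.5, 299.4) and the screw untouched in the block.

```bash
python3 - <<'E'
from geo import *
k=6.25
print("hole",ray("top",crop([(211,163)],340,148,k)[0],.040),ray("side",crop([(184,172)],270,150,k)[0],.040))
for a,b in(((183,72),(167,240)),((265,75),(250,240)),((143,35),(115,290)),((145,35),(310,53))):
    A,B=[ray("top",u,.0455) for u in crop([a,b],340,148,k)];d=A-B;print(np.degrees(np.arctan2(d[1],d[0])),np.linalg.norm(d))
for a,b in(((57,193),(335,240)),((57,215),(335,245))):
    A,B=[ray("side",u,.034) for u in crop([a,b],270,150,k)];d=A-B;print("s",np.degrees(np.arctan2(d[1],d[0])),np.linalg.norm(d))
A,B=[ray("side",u,.0455) for u in crop([(103,113),(57,193)],270,150,k)];d=A-B;print("s y",np.degrees(np.arctan2(d[1],d[0]))+90,np.linalg.norm(d))
# wing in side view, screw
A=[ray("side",u,.0655) for u in crop([(165,505-300),(192,525-300)],300,190,4)];print(A)
for n in("top","side"):print(n,proj(n,[.4658,.1915,.0655]),proj(n,[.4658,.1915,.0395]))
E
```

```text
hole [ 0.63553314 -0.15330555  0.04      ] [ 0.63472723 -0.14923749  0.04      ]
-7.8548422619115295 0.08300406993500549
-7.861960543836033 0.08146583698268775
-8.527338677955326 0.12610827692560392
81.82883703558406 0.08024890068192318
s -11.174375765967827 0.1536403610572796
s -5.187335794309089 0.14750030743005826
s y -5.871841529491107 0.08328717499217499
[array([0.47354834, 0.18167314, 0.0655    ]), array([0.45557242, 0.19855695, 0.0655    ])]
top [[259.18562919 233.02015756]] [[260.64859913 233.40440936]]
side [[344.06749928 244.06392111]] [[343.78964403 251.73972103]]
```

Emit:
jog_arm(deltas=[[[0, 0, 8.1], [-2.9, 20.4, 0], 0.4], [[0, 0, 8.1], [-2.9, 20.4, 0], 0.4], [[0, 0, 8.1], [-2.9, 20.4, 0], 0.4], [[0, 0, 8.1], [-2.8, 20.3, 0], 0.4], [[0, 0, 0], [0, 0, -30], 0.4], [[0, 0, 0], [0, 0, -30], 0.4]])

```text
time_s: 8.2
eef_pos: [0.4668, 0.1908, 0.0852]
ee_rot: [1.52, 2.747, 0.003]
contact_force: [0.7, -0.7, -0.2]
opening: 0.397
finger_force: 0.0
```

Emit:
jog_arm(deltas=[[[0, 0, 0], [-1, 0.7, -20], 0.4], [[0, 0, 0], [0, 0, -14], 0.4], [[0, 0, 0], [0, 0, -9], 0.4], [[0, 0, 0], [0, 0, 0], 0.2], [[0, 0, 0], [0, 0, 0], 0], [[0, 0, 0], [0, 0, 0], 0], [[0, 0, 0], [0, 0, 0], 0], [[0, 0, 0], [0, 0, 0], 0]])

```text
time_s: 9.0
eef_pos: [0.4658, 0.1918, 0.0431]
ee_rot: [1.519, 2.749, 0.003]
contact_force: [1.9, 1.1, 0.8]
opening: 0.075
finger_force: 61.8
```

Emit:
jog_arm(deltas=[[[0, 0, 0], [0, 0, 8], 0], [[0, 0, 0], [0, 0, 15], 0], [[0, 0, 0], [0, 0, 20], 0], [[0, 0, 0], [0, 0, 25], 0], [[0, 0, 2.9], [10.6, -21.5, 15], 0], [[0, 0, 2.9], [10.6, -21.5, 4], 0], [[0, 0, 2.9], [10.6, -21.5, 0], 0], [[0, 0, 2.9], [10.6, -21.5, 0], 0]])

```text
time_s: 9.8
eef_pos: [0.5074, 0.1043, 0.1297]
ee_rot: [1.231, 2.891, -0.001]
contact_force: [-0.4, 0.6, -1.4]
opening: 0.075
finger_force: 61.5
```

Emit:
jog_arm(deltas=[[[0, 0, 2.9], [10.6, -21.5, 0], 0], [[0, 0, 2.9], [10.6, -21.5, 0], 0], [[0, 0, 2.9], [10.6, -21.5, 0], 0], [[0, 0, 2.9], [10.6, -21.5, 0], 0], [[0, 0, 2.9], [10.6, -21.5, 0], 0], [[0, 0, 2.9], [10.6, -21.5, 0], 0], [[0, 0, 2.9], [10.6, -21.5, 0], 0], [[0, 0, 2.9], [10.6, -21.5, 0], 0]])

```text
time_s: 10.6
eef_pos: [0.592, -0.0677, 0.1294]
ee_rot: [-0.624, -3.078, 0.001]
contact_force: [0.6, 0.5, -0.8]
opening: 0.075
finger_force: 61.5
```

Emit:
jog_arm(deltas=[[[0, 0, 2.9], [10.6, -21.5, -10], 0], [[0, 0, 2.9], [10.6, -21.5, -10], 0], [[0, 0, 2.9], [10.6, -21.5, -10], 0], [[0, 0, 2.7], [10.6, -21.5, -10], 0], [[0, 0, 0], [0, 0, 0], 0], [[0, 0, 0], [0, 0, 0], 0]])

```text
time_s: 11.2
eef_pos: [0.634, -0.1525, 0.0891]
ee_rot: [-0.32, -3.124, -0.001]
contact_force: [0.4, 1.2, 0.0]
opening: 0.076
finger_force: 61.5
```

```bash
cat > snap.py <<'E'
from geo import *
import cv2,sys
from scipy.spatial.transform import Rotation as R
n=sys.argv[1]
s=bot.sense();M=R.from_rotvec(s["ee_rot"]).as_matrix()
print(s["eef_pos"].round(4),s["contact_force"].round(1),s["moment"].round(2),s["opening"],"yaw",np.degrees(np.arctan2(M[1,0],M[0,0])).round(2),"zax",M[:,2].round(4),s["q"].round(2),s["time_s"])
a=cv2.cvtColor(bot.read_camera("side"),cv2.COLOR_RGB2BGR);b=cv2.cvtColor(bot.read_camera("top"),cv2.COLOR_RGB2BGR)
cv2.imwrite(f"pics/s{n}.png",a);cv2.imwrite(f"pics/t{n}.png",b)
def c(im,r,cc,h,w,x,y): return cv2.resize(im[r:r+h,cc:cc+w],(x,y),interpolation=cv2.INTER_CUBIC)
cv2.imwrite(f"pics/m{n}.png",np.hstack([c(a,125,265,70,70,400,400),c(b,145,340,64,64,400,400)]))
E
python3 snap.py 4
```

```text
[ 0.634  -0.1525  0.0891] [0.4 1.2 0. ] [ 0.05  0.03 -0.  ] 0.07613138211709411 yaw 168.29 zax [-0.0014  0.0011 -1.    ] [ 0.81  0.68 -0.92  1.5   0.56  1.24  1.18] 11.2
```

View pics/m4.png

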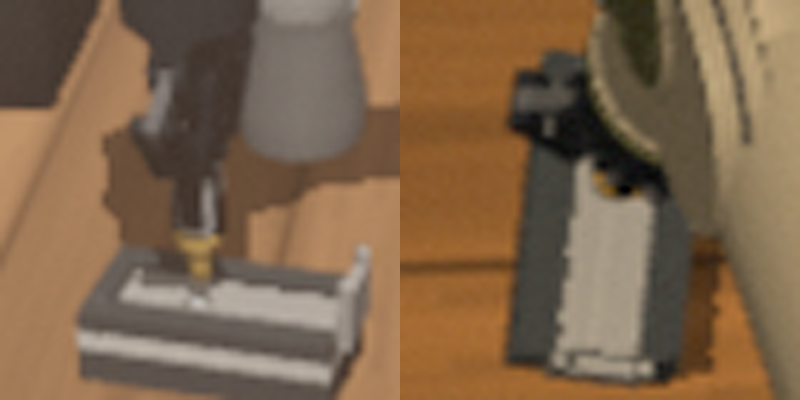

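The side view shows the brass screw over the hole: collar at crop (199, 240), shank foot (203, 278), hole (200, 295). I'll check this against the projection.

```bash
python3 - <<'E'
from geo import *
import cv2
k=400/70
for z in(.0855,.081,.0615,.0545): print(z,((proj("side",[.634,-.1525,z])-[265,125])*k).round(1),((proj("top",[.634,-.1525,z])-[340,145])*6.25).round(1))
print("hole@.04",((proj("side",[.634,-.1525,.04])-[265,125])*k).round(1),((proj("top",[.634,-.1525,.04])-[340,145])*6.25).round(1), "measured top", (np.array([373.76,174.08])-[340,145])*6.25)
a=cv2.imread("pics/s4.png")[160:185,290:312];b=cv2.imread("pics/t4.png")[165:185,362:386]
cv2.imwrite("pics/m5.png",np.hstack([cv2.resize(a,(400,450),interpolation=cv2.INTER_NEAREST),cv2.resize(b,(400,450),interpolation=cv2.INTER_NEAREST)]))
E
```

```text
0.0855 [[195.8 229. ]] [[222.7 165.5]]
0.081 [[196.1 235.9]] [[221.3 167.5]]
0.0615 [[197.4 265.4]] [[215.6 175.9]]
0.0545 [[197.9 275.8]] [[213.6 178.9]]
hole@.04 [[198.9 297.2]] [[209.5 184.9]] measured top [211.   181.75]
```

View pics/m5.png

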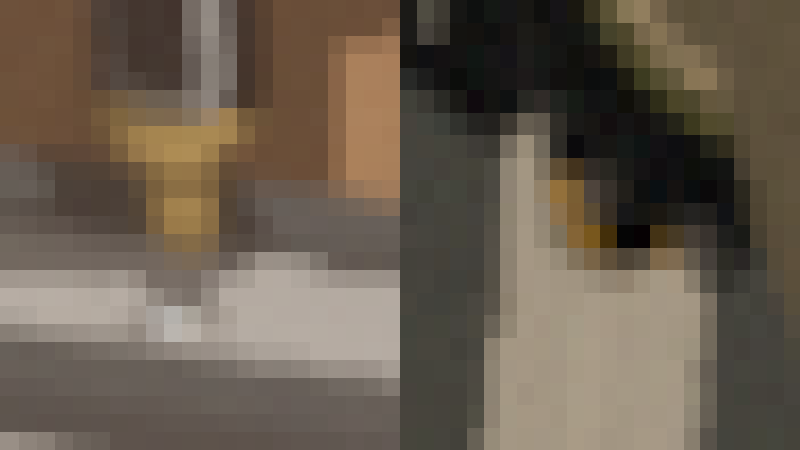

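Accounting for the half-pixel offset of the enlargements, the hole is at about (0.6366, -0.1518), so I shift +2.6, +0.7 mm and go down with care.

Emit:
jog_arm(deltas=[[[0, 0, 0], [2.6, 0.7, 0], 0], [[0, 0, 0], [0, 0, -6], 0], [[0, 0, 0], [0, 0, -6], 0], [[0, 0, 0], [0, 0, -3], 0], [[0, 0, 0], [0, 0, -2], 0], [[0, 0, 0], [0, 0, -2], 0], [[0, 0, 0], [0, 0, -1], 0]])

```text
time_s: 12.0
eef_pos: [0.6371, -0.1519, 0.0692]
ee_rot: [-0.319, -3.125, -0.0]
contact_force: [0.3, 0.3, -1.5]
opening: 0.079
finger_force: 61.5
```

Emit:
jog_arm(deltas=[[[0, 0, 0], [0, 0, -1], 0], [[0, 0, 0], [0, 0, -1], 0], [[0, 0, 0], [0, 0, -1], 0]])

```text
time_s: 12.3
eef_pos: [0.6372, -0.1519, 0.0664]
ee_rot: [0.319, 3.125, 0.0]
contact_force: [-0.1, 0.4, -0.8]
opening: 0.08
finger_force: 61.5
```

Emit:
jog_arm(deltas=[[[0, 0, 0], [0, 0, -1], 0], [[0, 0, 0], [0, 0, -1], 0], [[0, 0, 0], [0, 0, -1], 0], [[0, 0, 0], [0, 0, -1], 0]])

```text
time_s: 12.7
eef_pos: [0.6372, -0.1519, 0.0622]
ee_rot: [-0.318, -3.125, -0.0]
contact_force: [-0.7, 0.9, -1.2]
opening: 0.076
finger_force: 61.5
```

Emit:
jog_arm(deltas=[[[0, 0, 0], [0, 0, -1], 0], [[0, 0, 0], [0, 0, -1], 0], [[0, 0, 0], [0, 0, -1], 0]])

```text
time_s: 13.0
eef_pos: [0.6372, -0.1518, 0.0592]
ee_rot: [-0.318, -3.125, -0.0]
contact_force: [-0.7, -0.0, -0.4]
opening: 0.08
finger_force: 61.5
```

Shank is through both holes freely; now touching down on the socket (expected at TCP z ≈ 0.0556).

Emit:
jog_arm(deltas=[[[0, 0, 0], [0, 0, -1], 0], [[0, 0, 0], [0, 0, -1], 0], [[0, 0, 0], [0, 0, -0.7], 0], [[0, 0, 0], [0, 0, -0.5], 0], [[0, 0, 0], [0, 0, 0], 0]])

```text
time_s: 13.5
eef_pos: [0.6372, -0.1519, 0.056]
ee_rot: [-0.319, -3.125, -0.0]
contact_force: [-0.7, 0.9, -0.7]
opening: 0.078
finger_force: 61.5
```

Emit:
jog_arm(deltas=[[[0, 0, 0], [0, 0, -0.4], 0], [[0, 0, 0], [0, 0, -0.4], 0], [[0, 0, 0], [0, 0, 0], 0]])

```text
time_s: 13.8
eef_pos: [0.6373, -0.1518, 0.0555]
ee_rot: [0.318, 3.125, 0.0]
contact_force: [-0.3, 0.7, 1.1]
opening: 0.082
finger_force: 61.7
```

Emit:
jog_arm(deltas=[[[0, 0, 0], [0, 0, -0.4], 0], [[0, 0, -4], [0, 0, 0], 0], [[0, 0, -4], [0, 0, 0], 0], [[0, 0, 0], [0, 0, 0], 0]])

```text
time_s: 14.2
eef_pos: [0.6374, -0.1516, 0.0552]
ee_rot: [0.537, 3.095, 0.0]
contact_force: [-0.2, 1.0, 1.5]
opening: 0.077
finger_force: 61.9
```

Emit:
jog_arm(deltas=[[[0, 0, -4], [0, 0, 0], 0], [[0, 0, -4], [0, 0, 0], 0], [[0, 0, 0], [0, 0, 0], 0]])

```text
time_s: 14.5
eef_pos: [0.6374, -0.1516, 0.0552]
ee_rot: [0.749, 3.051, 0.0]
contact_force: [0.1, 0.8, 1.6]
opening: 0.081
finger_force: 61.9
```

Emit:
jog_arm(deltas=[[[0, 0, -4], [0, 0, -0.4], 0], [[0, 0, -4], [0, 0, 0], 0], [[0, 0, 0], [0, 0, 0], 0]])

```text
time_s: 14.8
eef_pos: [0.6374, -0.1516, 0.0548]
ee_rot: [0.958, 2.992, 0.0]
contact_force: [0.2, 1.3, 2.3]
opening: 0.08
finger_force: 62.0
```

Emit:
jog_arm(deltas=[[[0, 0, -4], [0, 0, 0], 0], [[0, 0, -4], [0, 0, 0], 0], [[0, 0, 0], [0, 0, 0], 0]])

```text
time_s: 15.1
eef_pos: [0.637, -0.1522, 0.0543]
ee_rot: [-1.164, -2.918, 0.001]
contact_force: [0.6, 0.5, 0.1]
opening: 0.079
finger_force: 61.6
```

Force fell away and z dropped: the slot is found at about 35° clockwise. I'll turn a little further for clearance and descend.

Emit:
jog_arm(deltas=[[[0, 0, -3], [0, 0, -0.3], 0], [[0, 0, -2], [0, 0, -0.5], 0], [[0, 0, 0], [0, 0, -0.7], 0], [[0, 0, 0], [0, 0, -0.5], 0], [[0, 0, 0], [0, 0, 0], 0]])

```text
time_s: 15.6
eef_pos: [0.6371, -0.152, 0.0524]
ee_rot: [-1.29, -2.864, 0.0]
contact_force: [0.2, 0.3, 0.4]
opening: 0.077
finger_force: 61.6
```

Emit:
jog_arm(deltas=[[[0, 0, 0], [0, 0, -1], 0], [[0, 0, 0], [0, 0, -1], 0], [[0, 0, 0], [0, 0, -1], 0], [[0, 0, 0], [0, 0, -0.5], 0], [[0, 0, 0], [0, 0, 0], 0]])

```text
time_s: 16.1
eef_pos: [0.6373, -0.1519, 0.0491]
ee_rot: [1.294, 2.863, -0.0]
contact_force: [0.3, -0.8, 0.9]
opening: 0.079
finger_force: 62.0
```

Emit:
jog_arm(deltas=[[[0, 0, 0], [0, 0, -0.5], 0], [[0, 0, 0], [0, 0, -0.5], 0], [[0, 0, 0], [0, 0, -0.3], 0], [[0, 0, 0], [0, 0, 0], 0]])

```text
time_s: 16.5
eef_pos: [0.6374, -0.152, 0.0485]
ee_rot: [1.294, 2.862, -0.0]
contact_force: [-2.8, -0.3, 8.0]
opening: 0.081
finger_force: 62.9
```

Emit:
jog_arm(deltas=[[[0, 0, -4], [0, 0, 0.6], 0], [[0, 0, -4], [0, 0, 0], 0], [[0, 0, -4], [0, 0, 0], 0], [[0, 0, -4], [0, 0, 0], 0], [[0, 0, -4], [0, 0, 0], 0], [[0, 0, -4], [0, 0, 0], 0], [[0, 0, -4], [0, 0, 0], 0], [[0, 0, -4], [0, 0, 0], 0]])

```text
time_s: 17.3
eef_pos: [0.6376, -0.1516, 0.0485]
ee_rot: [2.035, 2.392, 0.001]
contact_force: [1.0, -0.1, 1.2]
opening: 0.079
finger_force: 61.9
```

```bash
python3 -c "
from cell import bot
s=bot.sense();print(s['moment'],s['contact_force'],s['eef_pos'],s['q'].round(2))"
```

```text
[ 0.01525971 -0.14554281  0.0175086 ] [ 0.99093723 -0.06427511  1.16695535] [ 0.63758599 -0.15163016  0.04851972] [ 0.65  0.64 -0.67  1.53  0.43  1.11  0.05]
```

Emit:
jog_arm(deltas=[[[0, 0, -4], [0, 0, 0], 0], [[0, 0, -4], [0, 0, 0], 0], [[0, 0, -4], [0, 0, 0], 0], [[0, 0, -2], [0, 0, 0], 0], [[0, 0, 0], [0, 0, 0], 0]])

```text
time_s: 17.8
eef_pos: [0.6378, -0.1516, 0.0485]
ee_rot: [2.309, 2.129, 0.002]
contact_force: [2.0, -0.1, 1.8]
opening: 0.078
finger_force: 61.8
```

```bash
python3 -c "
from cell import bot
s=bot.sense();print(s['moment'],s['contact_force'],s['eef_pos'],s['ee_rot'])"
```

```text
[ 0.03565866 -0.4051141   0.0579865 ] [ 2.02907998 -0.14918666  1.76432415] [ 0.63775336 -0.15155756  0.04854442] [2.30891682e+00 2.12916743e+00 1.59724874e-03]
```

Emit:
jog_arm(deltas=[[[0, 0, -2], [0, 0, 0], 0], [[0, 0, -2], [0, 0, 0], 0], [[0, 0, 0], [0, 0, 0], 0]])

```text
time_s: 18.1
eef_pos: [0.6378, -0.1517, 0.0486]
ee_rot: [2.381, 2.048, 0.002]
contact_force: [2.2, -0.4, 1.0]
opening: 0.079
finger_force: 61.8
```

```bash
python3 -c "
from cell import bot
s=bot.sense();print(s['moment'],s['contact_force'],s['eef_pos'],s['ee_rot'])"
```

```text
[ 0.06545992 -0.65596551  0.08305896] [ 2.19323677 -0.37192562  1.02079525] [ 0.63775627 -0.15165412  0.04855215] [2.38101729e+00 2.04835922e+00 1.73706405e-03]
```

The turning moment is rising and the wing is at about -90° to the stand. Letting go and lifting away.

Emit:
jog_arm(deltas=[[[0, 0, 0], [0, 0, 0], 0.1], [[0, 0, 0], [0, 0, 0], 0.2], [[0, 0, 0], [0, 0, 0], 0.35], [[0, 0, 0], [0, 0, 0], 0.35], [[0, 0, 0], [0, 0, 4], 0.35], [[0, 0, 0], [0, 0, 15], 0.35], [[0, 0, 0], [0, 0, 25], 0.35], [[0, 0, 0], [0, 0, 30], 0.35]])

```text
time_s: 18.9
eef_pos: [0.6368, -0.1517, 0.1236]
ee_rot: [-2.382, -2.048, 0.0]
contact_force: [0.9, 0.1, -0.5]
opening: 0.35
finger_force: 0.0
```

Emit:
jog_arm(deltas=[[[0, 0, 0], [-5, 30, 20], 0.35], [[0, 0, 0], [-10, 40, 10], 0.35], [[0, 0, 0], [-10, 40, 0], 0.35], [[0, 0, 0], [-10, 40, 0], 0.35], [[0, 0, 0], [-10, 40, 0], 0.35], [[0, 0, 0], [-10, 20, 0], 0.35], [[0, 0, 0], [0, 0, 0], 0.35]])

```text
time_s: 19.6
eef_pos: [0.5811, 0.0627, 0.1541]
ee_rot: [2.376, 2.055, 0.003]
contact_force: [1.0, -0.8, 0.4]
opening: 0.353
finger_force: 0.0
```

```bash
python3 snap.py 6
```

```text
[0.5811 0.0627 0.1541] [ 1.  -0.8  0.4] [ 0.06 -0.05 -0.03] 0.35291254117918325 yaw 81.72 zax [ 0.0015  0.001  -1.    ] [ 0.42  0.39 -0.75  1.64  0.28  1.22 -0.53] 19.6
```

View pics/m6.png

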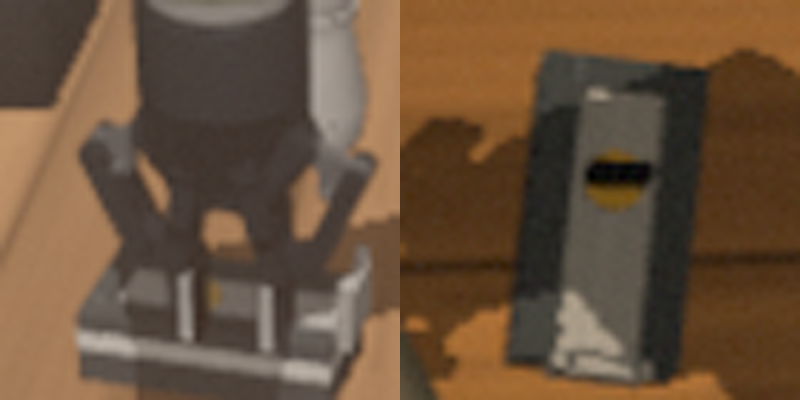

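The top view shows the wing across the rest at crop (618, 173), with the collar down on the plate and the holes covered. I'll measure the wing angle numerically.

```bash
python3 - <<'E'
from geo import *
import cv2
b=cv2.imread("pics/t6.png");r0,c0=166,366
g=b[r0:r0+16,c0:c0+24].astype(float).sum(2);print(g.astype(int)[0:14,2:22])
w=np.clip(140-g,0,None); w[:2]=0;w[:,:4]=0
ys,xs=np.mgrid[0:16,0:24];m=(w>0)&(xs>4)&(xs<20)
W=w[m];x=xs[m];y=ys[m];mx,my=np.average(x,weights=W),np.average(y,weights=W)
C=np.cov(np.c_[x,y].T,aweights=W);v=np.linalg.eigh(C)[1][:,1];print(mx+c0,my+r0,np.degrees(np.arctan2(v[1],v[0])),C)
P=[ray("top",(mx+c0+k*5*v[0],my+r0+k*5*v[1]),.0705) for k in(-1,0,1)];d=P[2]-P[0];print(P[1],"world angle",np.degrees(np.arctan2(d[1],d[0])),"want",-8.1-90)
E
```

```text
[[194 247 245 258 254 249 260 253 254 257 255 250 252 201 145 101 110 115
   99 115]
 [215 255 245 252 248 253 262 263 255 252 253 258 252 183 121 111 111 104
  108 100]
 [209 250 248 248 248 253 251 259 257 257 264 256 253 195 124 106 104 106
  106  95]
 [222 254 239 235 232 235 229 242 239 248 258 250 247 194 119 107  98 103
  117 114]
 [224 234 194 156 139 171 189 198 190 208 216 208 229 173 119 107 106 109
  114 124]
 [230 205 118  32  40  33  55  45  33  46  55  61 146 149 107 106 107 110
  120 115]
 [234 164  29  46  40  28  48  31  23  49  35  34 119 112 109 116 108 113
  109 121]
 [237 162  16  26  27  21  44  12  36  23  25  54 140 148 102 117 110 103
  109 125]
 [238 184 118  90  75  97  84  94  88  96  78 144 197 153 101 103 107 109
  114 119]
 [249 221 217 206 191 187 193 182 197 197 177 222 199 131 108 108 111 104
  112 128]
 [254 220 221 228 228 223 225 230 214 229 243 252 191 110 116 102  99 117
  104 144]
 [254 246 246 232 215 223 218 228 227 240 255 253 189 122 108 109 116 111
  105 145]
 [256 249 249 239 222 226 218 242 227 239 249 246 189 116 108 104 118 122
  102 146]
 [258 250 253 249 255 256 257 253 254 252 245 249 177 108 114  98 107 112
  109 148]]
378.0364482357503 173.23497479643274 -162.72536905503276 [[21.34989583  4.49548158]
 [ 4.49548158  8.2920288 ]]
[ 0.63160174 -0.16157763  0.0705    ] world angle 70.57775576475262 want -98.1
```

```bash
python3 - <<'E'
from geo import *
import cv2
b=cv2.imread("pics/t6.png").astype(float).sum(2);r0,c0=169,367
g=b[r0:r0+8,c0:c0+13]
# per-column centroid of darkness -> line fit (interior columns)
w=np.clip(225-g,0,None);ys=np.arange(8)[:,None]
cy=(w*ys).sum(0)/w.sum(0);print(cy.round(2))
k=np.arange(1,11);p=np.polyfit(k,cy[k],1);print(p,np.degrees(np.arctan(p[0])))
P=[ray("top",(c0+u,r0+np.polyval(p,u)),.0705) for u in(1,5.8,10.5)];d=P[2]-P[0];print(P[1],"world angle",np.degrees(np.arctan2(d[1],d[0])),"want",-98.1)
E
```

```text
[2.46 0.25 3.81 3.44 3.25 3.29 3.35 3.43 3.47 3.41 3.45 3.59 3.23]
[0.16240966 2.22192637] 9.224843039658957
[ 0.63527674 -0.14633605  0.0705    ] world angle -101.16289307396036 want -98.1
```

The wing is about 85° clockwise of the stand's x axis, within about 5° of straight across. Grip height and contact force both put the collar down on the rest, so I'm handing in.

```bash
python3 -c "
from cell import bot
print(bot.job_done())"
```

```text
the job is handed in; nothing more can be done
None
```

I handed the job in at about 20 s; no verdict came back. The rest is home with the holes lined up. The thumbscrew dropped into its slot, its collar is down on the rest, the wing lies about 5° off straight across, and the gripper is clear; I saw no sign that any bystander moved.

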